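# Lock the depth stop of a kitchen press with its second nut

## Robot

A 7-joint arm with a two-finger parallel gripper is mounted at the origin on the work surface; the furniture and walls round the work are solid. World frame = base frame: x ahead of the robot, y to its left, z up, the work surface at z = 0. Lengths are in m, angles in rad, forces in N, time in s.
With the tool pointing down it reaches from about 0.4 to 0.85 m from the base axis. Payload 6.9 kg.
Tool frame: the origin (TCP) lies midway between the tips of the shut fingers; the grasp point (between the pads) lies behind it (ctrl.pinch_z is the z of the grasp point in the tool frame, in m); z points along the fingers, y is the line along which they close (so a half turn about z gives the same grasp; the last joint's range is limited). The gripper opens to 85 mm and grips with 20 to 120 N. Pads are 22 mm wide; open, the fingers measure 114 mm over their backs; the gripper's body (76 mm by 85 mm) begins 54 mm behind the grasp point. The pads swing forward as they close: fully open they stand 13 mm farther back than shut.
Start: joints at [-1.101, 0.507, -0.238, 1.5, 0.126, 1.149, -0.155], TCP at [0.223, 0.584, 0.231] pointing down, gripper open.
Joint ranges: [-3.08, 3.08], [-0.24, 2.05], [-1.43, 1.35], [0, 2.5], [-1.52, 4.66], [0.17, 1.96], [-2.89, 2.89]. Speed limits (rad/s): [2.39, 2.39, 3.14, 3.14, 3.14, 3.14, 3.14].

## Interface

Orientations are given as a unit quaternion [w, x, y, z].
In Python, from station import ctrl, get_state, vision, ticket, models gives the robot as it stands. Calls block until the motion is done:
- ctrl.movep(position, orientation): joint-space move of the TCP to a pose.
- ctrl.movel(position, frame=None, max_speed=0.15): straight line of the TCP; frame=None keeps the orientation; max_speed is the mean speed in m/s.
- ctrl.set_joints(angles): joint-space move.
- ctrl.ungrasp() and ctrl.close_gripper(force=None): open the fingers fully, or close them until they stop; force is the grip in N (None keeps the last).
- ctrl.pause(seconds).
- ctrl.ik(position, orientation): joint angles nearest the present ones, or None.
- get_state(): the state.
- vision.grab_frame(name): name is "side" or "top"; returns (picture, depth): 480x640x3 uint8, blue, green, red; 480x640 float32, m along the optical axis (not along the pixel's ray), 0 where there is no reading.
- vision.camera_info(name): a dict with "mtx" (3x3 intrinsics, pixels), "R" (3x3) and "t" (3): a world point X has camera coordinates R X + t. Camera axes: x right, y down, z forward; pixel columns grow to the right and rows downward; lengths in m; the calibration is good to about 2 mm. A picture is of the moment at which its call begins. camera_info takes no time and is no camera call.
A pose or a line that the arm cannot do raises ctrl.Unreachable and nothing moves.
- ticket.close_job(): hands the job in; it is judged then, once.
Trained networks look in the newest picture that a camera, given by its name, has taken for a name from the list of things; names that differ only in an ending like _2 or _b are one class to them, and where a whole thing is asked for, a point or a joint stands for the part that bears it (a point fixed in the world has none). Each returns a list of dicts, best first, with "p" (0 to 1); they miss things now and then, are a little off and sometimes report something else, mostly with a low value. They report only what shows in the picture. A call takes as long as a camera call. They do not tell look-alikes from the thing itself.
- models.recognise(camera, target): "point" ([column, row] in pixels, amid what is visible of it).
- models.masks_of(camera, target): "mask" (480x640 bool, what is visible of it) and "point" ([column, row] in pixels, amid what is visible of it).
The state is a dict: "time": time; "qpos": joint angles; "qd": joint speeds; "tau": joint torques, N m; "tcp_pos": TCP position; "eef_rot": TCP orientation; "contact_force": force on the tool from outside, world axes, zero at the start; "wrist_torque": the same for the moment, N m; "width": finger opening in m; "gripper_force": force on a finger pad.
Only numpy, scipy, OpenCV 4.12 (cv2) and the standard library are available. Lean on these libraries where they do the work, as an engineer would, in place of code of your own. Each camera call takes 0.05 s, during which the arm holds its last target. There are 200 camera calls.

## Task

The depth stop of the food press has been set with the brass hexagonal nut and must now be locked. Push the long two-armed blue nut round by its arms, clockwise seen from above, until it has run down onto the brass nut, then tighten it firmly by about a tenth of a turn more, without dragging the brass nut round with it. Leave the things standing round the press where they are.

Things in the scene. Friction and masses are not known exactly. Their poses are not given: they have to be found in the camera images.
- press: Food press fixed to the worktop: pale wooden tray 150 x 200 mm (x, y), two steel columns at y = +-84 mm, a wooden cross bar 34 mm wide along y with its top at 106 mm (column caps to 113 mm), and an upright threaded steel spindle 16 mm thick in the middle, its top 180 mm above the worktop. Origin at the middle of the underside on the spindle's axis, z up.
- lock_centre (a point): Middle of the blue lock nut, on the spindle's axis, at the height of its arms. The nut has a round hub of 42 mm diameter, 22 mm high, and two opposite level round arms 11 mm thick, each ending in a 20 mm ball centred 75 mm from the axis (170 mm over all). It starts higher on the spindle and sinks 12 mm per clockwise turn (seen from above). The arms are 139 mm above the worktop when it meets the brass nut. Turning it freely takes under 1 N at an arm; it stays where it is left.
- red_end (a point): Centre of the red ball at the end of one arm of the lock nut (the ball on the other arm is black), 75 mm from the axis.
- lock_run (a joint): How far the lock nut has been run down, rad: 0 at the top of the thread, growing clockwise seen from above; it reads 9.0 when the nut meets the brass nut and stays there while it is tightened.
- lock_nut (a joint): How far the lock nut has been tightened after meeting the brass nut, rad clockwise: 0 until they meet, 1.0 at the most. Tightening is stiff, 0.55 N m rising to 0.9 N m (about 9 to 15 N pushed at 62 mm from the axis), and it stays where it is left.
- stop_mark (a point): Middle of one flat of the brass hexagonal stop nut, 24 mm from the spindle's axis; the nut is 48 mm across flats, 22 mm high, and stands on the cross bar between 106 and 128 mm above the worktop. A white dot on its top face lies over this flat. It turns too if the lock nut is turned with more than 1.4 N m (over 22 N at 62 mm from the axis), which happens when tightening is driven on beyond 1.0 rad.
- salt_shaker: Glass shaker with grey top and a dark filling, 44 mm diameter, 90 mm tall, standing near the press; origin under its base.
- pepper_shaker: Glass shaker with grey top and a white filling, 44 mm diameter, 90 mm tall, standing near the press; origin under its base.
- lemon: Lemon, 70 x 51 x 50 mm, lying behind the press; origin at its underside.
There are look-alikes about, which are no part of the job. What is meant by the press is not green, pink or turquoise, and is the larger of those in its own colour.

How it is judged:
On the way, in this order (a step that is already met when the one before it is completed fails the run):
1. the blue nut has run down onto the brass nut (value of joint lock_run above 8.8 rad), for 0.02 s.
2. the blue nut is tightened against the brass nut, at least 0.3 rad past contact (value of joint lock_run above 8.8 rad and value of joint lock_nut above 0.3 rad), for 0.2 s.
At the end, for the whole second after the job is handed in: The blue nut is down on the brass nut (lock_run above 8.8 rad) and stays tightened by more than 0.3 rad past contact; the brass nut's flat lies within 6 mm of where it was (about 0.25 rad of turn), and the shakers and the lemon are within 30 mm of where they were (all of step 2 and distance of stop_mark from where it was at the start of the episode below 0.006 m and distance of each of salt_shaker, pepper_shaker, lemon from where it was at the start of the episode below 0.03 m); the robot touches nothing.
It fails at once if the brass nut is dragged round (its flat moves more than 6 mm) (distance of stop_mark from where it was at the start of the episode above 0.006 m).
It fails at once if a shaker is tipped over or a bystander is pushed more than 30 mm (distance of any of salt_shaker, pepper_shaker, lemon from where it was at the start of the episode above 0.03 m or angle between any of salt_shaker, pepper_shaker's own z axis and vertical above 0.6 rad).
It also fails if it takes over 54 s, if anything falls off the work surface, if the arm or the gripper's body presses on something with over 40 N, if the wrist force passes 120 N, or if a joint passes its speed limit or range.

## Working session

There is one attempt and no reset: what is moved stays moved. The work goes in short steps, each a Python script; the robot and the scene stay as the last script left them, time stands still between calls to the robot, and variables do not carry over. Pictures are saved under pics/ and viewed, at most 10 in all, crops included, and the job is handed in when it is done.

```bash
mkdir -p pics; ls; cat > h.py <<'E'
import numpy as np, cv2
from station import ctrl, get_state, vision, ticket, models
def world(cam, depth, uv):
    c=vision.camera_info(cam); uv=np.atleast_2d(uv).astype(int)
    z=depth[uv[:,1],uv[:,0]]
    p=np.linalg.inv(c["mtx"])@np.vstack([uv.T+0.0,np.ones(len(uv))])*z
    return (c["R"].T@(p-np.array(c["t"]).reshape(3,1))).T
E
python3 - <<'E'
from h import *
fs=[]
for c in ("top","side"):
    im,d=vision.grab_frame(c); cv2.imwrite(f"pics/{c}0.png",im); np.save(f"{c}0.npy",d)
    for t in ("press","lock_nut","red_end","stop_mark","salt_shaker","pepper_shaker","lemon"):
        for r in models.masks_of(c,t):
            m=r["mask"]&(d>0); v,u=np.nonzero(m)
            if len(u)==0: continue
            w=world(c,d,np.c_[u,v]); 
            print(c,t,round(r["p"],2),np.round(r["point"]),len(u),"med",np.median(w,0).round(3),"lo",np.percentile(w,3,axis=0).round(3),"hi",np.percentile(w,97,axis=0).round(3))
s=get_state(); print(s["time"],s["tcp_pos"],s["eef_rot"],s["contact_force"],ctrl.pinch_z)
E
```

```text
pics
top press 0.97 [307. 212.] 4419 med [0.566 0.098 0.052] lo [0.506 0.006 0.014] hi [0.653 0.192 0.165]
top press 0.94 [187. 348.] 5264 med [0.247 0.389 0.052] lo [0.172 0.305 0.014] hi [0.313 0.491 0.167]
top press 0.93 [439. 290.] 4902 med [ 0.37  -0.216  0.052] lo [ 0.3   -0.32   0.014] hi [ 0.445 -0.133  0.166]
top press 0.72 [279. 297.] 2147 med [0.365 0.173 0.035] lo [0.32  0.113 0.008] hi [0.415 0.239 0.113]
top press 0.71 [447. 191.] 1947 med [ 0.623 -0.255  0.033] lo [ 0.583 -0.325  0.007] hi [ 0.679 -0.199  0.111]
top press 0.5 [254. 197.] 312 med [0.616 0.239 0.064] lo [ 0.603  0.223 -0.002] hi [0.654 0.269 0.09 ]
top lock_nut 0.84 [305. 204.] 403 med [0.58  0.098 0.162] lo [0.505 0.083 0.155] hi [0.656 0.113 0.167]
top lock_nut 0.77 [172. 353.] 648 med [0.244 0.399 0.163] lo [0.167 0.382 0.114] hi [0.318 0.422 0.172]
top lock_nut 0.63 [276. 295.] 251 med [0.367 0.177 0.11 ] lo [0.315 0.167 0.088] hi [0.421 0.188 0.118]
top lock_nut 0.6 [455. 288.] 638 med [ 0.37  -0.228  0.162] lo [ 0.295 -0.268  0.052] hi [ 0.449 -0.21   0.17 ]
top lock_nut 0.56 [457. 182.] 216 med [ 
[... 3526 characters left out ...]
.381 0.116]
side stop_mark 0.64 [355. 254.] 2506 med [0.567 0.073 0.055] lo [ 0.507 -0.003  0.017] hi [0.644 0.173 0.166]
side stop_mark 0.61 [356. 221.] 568 med [0.575 0.086 0.154] lo [0.505 0.072 0.108] hi [0.656 0.116 0.167]
side pepper_shaker 0.66 [371. 286.] 517 med [ 0.555 -0.086  0.048] lo [ 0.542 -0.094  0.006] hi [ 0.576 -0.069  0.09 ]
side lemon 0.85 [407. 262.] 292 med [0.711 0.025 0.037] lo [0.69  0.016 0.013] hi [0.739 0.049 0.052]
side lemon 0.4 [356. 222.] 517 med [0.573 0.085 0.154] lo [0.505 0.071 0.109] hi [0.652 0.109 0.167]
0.8 [0.22300356 0.58387225 0.23132153] [-3.81089699e-06  1.81409695e-01  9.83407607e-01  3.63508224e-05] [-0.42777196  0.5046412  -0.20212658] -0.0187
```

View pics/top0.png

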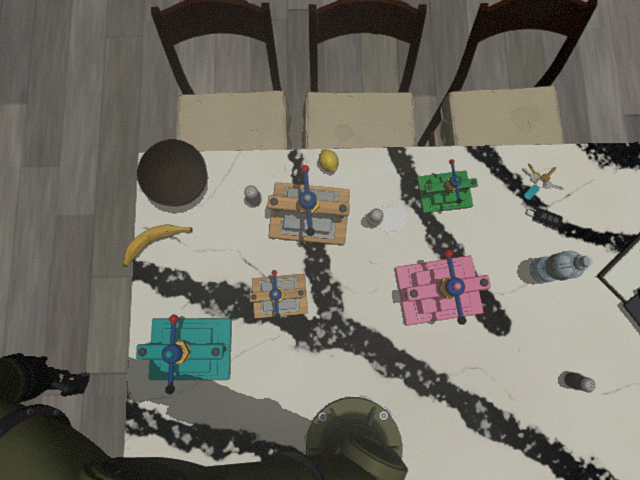

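```bash
python3 - <<'E'
import cv2,numpy as np
a=cv2.imread("pics/top0.png")[140:270,220:420]; a=cv2.resize(a,(800,520),interpolation=cv2.INTER_CUBIC); cv2.imwrite("pics/crop0.png",a)
E
```

```text
(no output)
```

View pics/crop0.png

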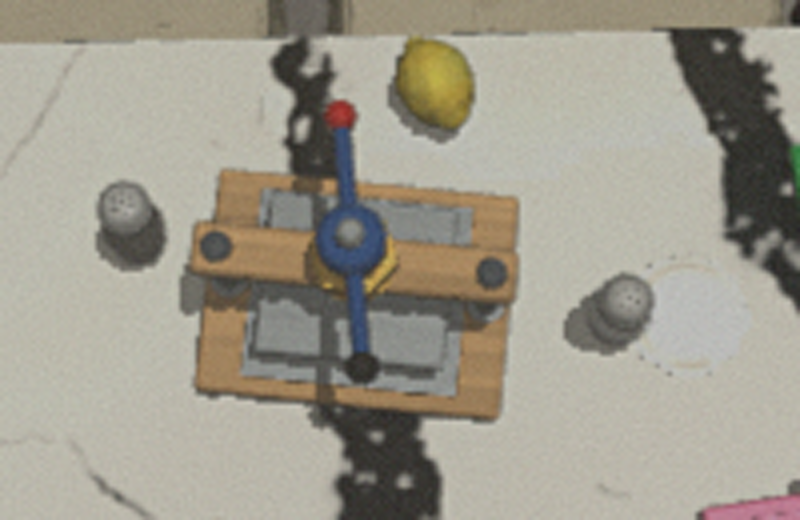

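View pics/side0.png

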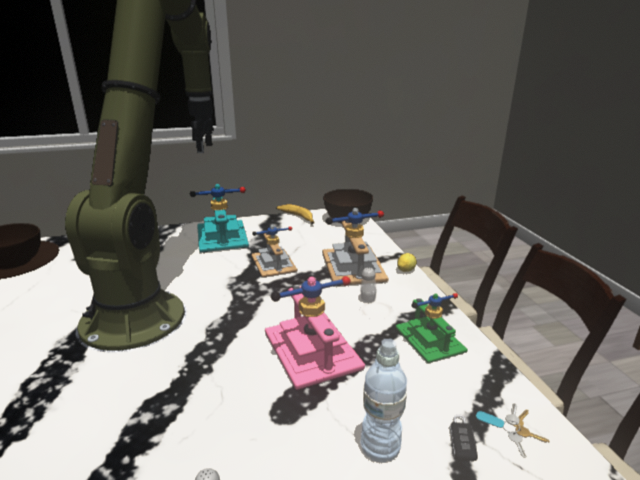

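The press meant is the larger wooden one, at top-camera pixel (307,212) with its nut hub at (307,200), red ball at (305,168) and black ball at (310,231).

Look-alikes:
- small wooden press at (279,297)
- turquoise at (187,348)
- pink at (439,290)
- green at (447,191)

The crop confirms natural wood, 150 x 200 mm, with salt at (252,195), pepper at (376,216) and the lemon at (328,160). Next I'll refine the axis from the balls and the spindle tip, and check IK round the orbit.

```bash
python3 - <<'E'
from h import *
from scipy.spatial.transform import Rotation as R
for c in ("top","side"):
    im=cv2.imread(f"pics/{c}0.png").astype(int); d=np.load(f"{c}0.npy")
    vv,uu=np.mgrid[0:480,0:640]; W=world(c,d,np.c_[uu.ravel(),vv.ravel()]).reshape(480,640,3)
    b,g,r=im[...,0],im[...,1],im[...,2]
    near=(np.hypot(W[...,0]-.58,W[...,1]-.098)<.1)&(W[...,2]>.135)&(W[...,2]<.2)&(d>0)
    for n,m in (("red",near&(r>1.8*g)&(r>1.8*b)),("black",near&(im.max(2)<60)&(W[...,0]<.53)),("blue",near&(b>1.5*r)),("tip",near&(W[...,2]>.172)),("cap",(np.abs(np.abs(W[...,1]-.098)-.084)<.02)&(np.abs(W[...,0]-.58)<.03)&(W[...,2]>.108)&(W[...,2]<.12)&(d>0))):
        w=W[m]
        if len(w): print(c,n,len(w),w.mean(0).round(4),w.min(0).round(3),w.max(0).round(3))
C=np.array([.58,.098])
for yaw in np.arange(-180,180,30):
    q=R.from_euler("ZX",[yaw,180],degrees=True).as_quat(); q=[q[3],*q[:3]]
    J=[]
    for a in np.arange(0,6.3,.7):
        J.append(ctrl.ik([C[0]+.06*np.cos(a),C[1]+.06*np.sin(a),.125],q))
    print(yaw, "none" if any(j is None for j in J) else (np.min(J,0).round(2),np.max(J,0).round(2)))
E
```

```text
top red 34 [0.6548 0.1042 0.1616] [0.648 0.098 0.157] [0.663 0.112 0.166]
top black 38 [0.5052 0.0935 0.1621] [0.499 0.087 0.155] [0.513 0.101 0.169]
top blue 280 [0.5788 0.0981 0.162 ] [0.515 0.081 0.153] [0.647 0.115 0.171]
top tip 41 [0.5796 0.0985 0.1774] [0.573 0.092 0.172] [0.587 0.106 0.182]
top cap 104 [0.5803 0.1016 0.111 ] [ 0.558 -0.001  0.108] [0.606 0.195 0.116]
side red 31 [0.6552 0.0953 0.1607] [0.649 0.087 0.153] [0.664 0.107 0.167]
side black 28 [0.5057 0.0847 0.1594] [0.498 0.078 0.152] [0.514 0.091 0.165]
side blue 203 [0.578  0.0883 0.1613] [0.516 0.073 0.151] [0.646 0.11  0.17 ]
side tip 23 [0.5796 0.093  0.1786] [0.574 0.087 0.173] [0.586 0.104 0.184]
side cap 52 [0.5734 0.0447 0.1108] [ 0.558 -0.001  0.108] [0.588 0.178 0.116]
-180 (array([-0.18,  0.47, -0.21,  1.58,  0.1 ,  0.78,  1.13]), array([-0.01,  0.63, -0.15,  1.9 ,  0.15,  0.94,  1.36]))
-150 (array([-0.08,  0.48, -0.35,  1.58,  0.19,  0.79,  1.55]), array([ 0.08,  0.64, -0.29,  1.9 ,  0.25,  0.96,  1.79]))
-120 (array([ 0.  ,  0.5 , -0.49,  1.57,  0.28,  0.81,  1.98]), array([ 0.16,  0.66, -0.42,  1.9
[... 402 characters left out ...]
52,  0.47,  1.58, -0.38,  0.8 , -1.55]), array([-0.42,  0.68,  0.51,  1.9 , -0.32,  0.97, -1.33]))
30 (array([-0.55,  0.51,  0.37,  1.58, -0.35,  0.79, -1.1 ]), array([-0.4 ,  0.67,  0.47,  1.9 , -0.26,  0.96, -0.83]))
60 (array([-0.49,  0.49,  0.28,  1.58, -0.26,  0.78, -0.64]), array([-0.33,  0.65,  0.36,  1.9 , -0.2 ,  0.95, -0.38]))
90 (array([-0.41,  0.48,  0.15,  1.58, -0.18,  0.77, -0.2 ]), array([-0.26,  0.64,  0.25,  1.9 , -0.11,  0.94,  0.06]))
120 (array([-0.34,  0.48,  0.02,  1.58, -0.1 ,  0.77,  0.24]), array([-0.19,  0.63,  0.14,  1.9 , -0.02,  0.93,  0.51]))
150 (array([-0.26,  0.47, -0.1 ,  1.58,  0.  ,  0.77,  0.68]), array([-0.1 ,  0.63, -0.01,  1.9 ,  0.07,  0.94,  0.93]))
```

```bash
cat >> h.py <<'E'
from scipy.spatial.transform import Rotation as Rot
C=np.array([.580,.097]); RAD=.054
q=Rot.from_euler("ZX",[90,180],degrees=True).as_quat(); Q=[q[3],*q[:3]]
def pt(phi,z): return [C[0]+RAD*np.cos(phi),C[1]+RAD*np.sin(phi),z]
def torque(s):   # moment about the spindle pushed back on the tool (clockwise push -> positive)
    p=np.array(s["tcp_pos"])[:2]-C; f=np.array(s["contact_force"])[:2]
    return p[0]*f[1]-p[1]*f[0]
def zat(phi): return .125+.017*np.clip((phi+8.5)/9.2,0,1)
E
python3 - <<'E'
from h import *
ctrl.close_gripper(60)
phi=.72
ctrl.movep(pt(phi,.27),Q); print(get_state()["time"])
ctrl.movel(pt(phi,zat(phi)),max_speed=.12)
s=get_state(); print(s["time"],s["tcp_pos"],s["contact_force"],s["width"])
for i in range(4):
    phi-=.25; ctrl.movel(pt(phi,zat(phi)),max_speed=.08); s=get_state(); print(round(phi,2),s["time"],np.round(s["contact_force"],1),round(torque(s),3))
for c in ("top","side"):
    im,d=vision.grab_frame(c); np.save(f"{c}1.npy",d); cv2.imwrite(f"pics/{c}1.png",im)
a=cv2.resize(cv2.imread("pics/top1.png")[140:260,230:390],(640,480)); cv2.imwrite("pics/t1.png",a)
E
```

```text
3.725
4.9417 [0.62110351 0.13272146 0.14281333] [ 0.0507432   1.23222483 -0.12685881] 0.00023981714211211103
0.47 5.2583 [-0.1  0.4 -0.8] 0.02
0.22 5.575 [-0.2  0.2  0.1] 0.013
-0.03 5.8917 [0.7 0.8 0.5] 0.043
-0.28 6.2083 [ 0.7  0.8 -0. ] 0.055
```

View pics/t1.png

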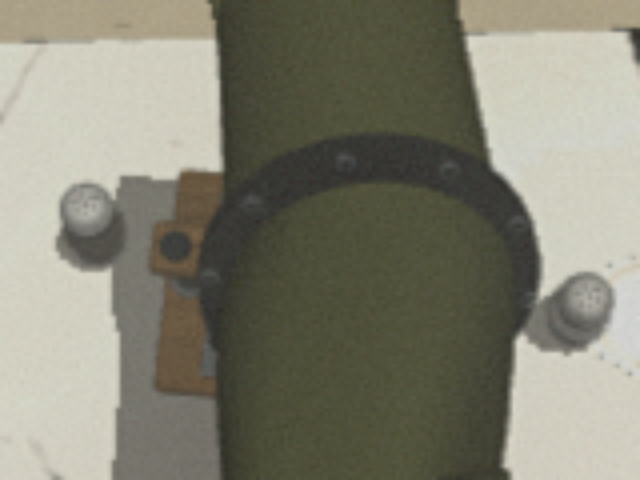

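The top view is covered by the arm; the shakers are undisturbed at (87,207) and (585,300) in the crop. Checking the side view.

```bash
python3 - <<'E'
import cv2
cv2.imwrite("pics/s1.png",cv2.resize(cv2.imread("pics/side1.png")[170:310,280:450],(680,560)))
E
```

```text
(no output)
```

View pics/s1.png

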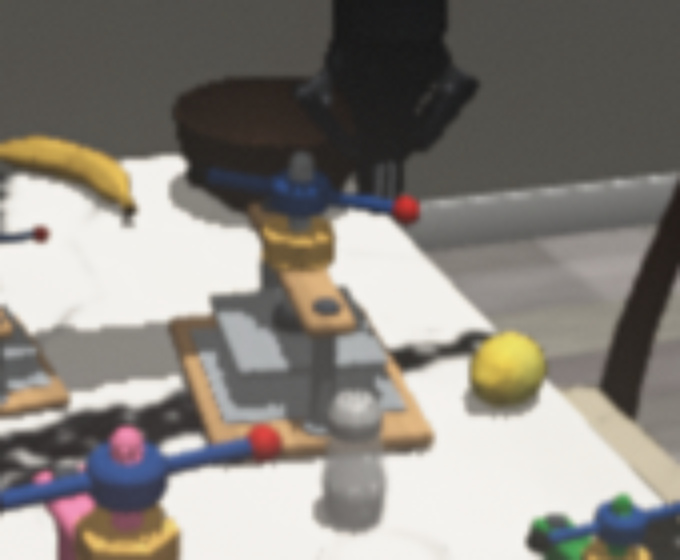

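The finger sits behind the red arm at arm height, and the red ball, now at (405,208) in the crop, has started to turn clockwise. I'll carry on until the torque rises.

```bash
python3 - <<'E'
from h import *
phi=-.28
while phi>-9.3:
    phi-=.25 if phi>-7.2 else .1
    ctrl.movel(pt(phi,zat(phi)),max_speed=.08); s=get_state(); t=torque(s)
    if phi<-7 or t>.2: print(round(phi,2),round(s["time"],2),np.round(s["contact_force"],1),round(t,3))
    if t>.35: break
p=s["tcp_pos"]; print(p, np.arctan2(p[1]-C[1],p[0]-C[0]), phi%(2*np.pi))
for c in ("top","side"):
    im,d=vision.grab_frame(c); np.save(f"{c}2.npy",d); cv2.imwrite(f"pics/{c}2.png",im)
cv2.imwrite("pics/s2.png",cv2.resize(im[170:310,280:450],(680,560)))
E
```

```text
-7.03 14.86 [ 0.5 -0.3 -0.4] 0.007
-7.28 15.18 [-0.   0.7 -0.5] 0.019
-7.38 15.43 [-0.4  0.1  0.1] -0.017
-7.48 15.68 [-0.2  0.7  0.4] 0.001
-7.58 15.93 [-0.5  0.   0.5] -0.026
-7.68 16.18 [ 0.2 -0.6 -0.5] 0.003
-7.78 16.43 [ 0.3  0.2 -0.3] 0.018
-7.88 16.68 [ 7.2  2.5 -2.6] 0.39
[0.58131603 0.04361415 0.12700314] -1.5461500763157072 4.686370614359174
```

View pics/s2.png

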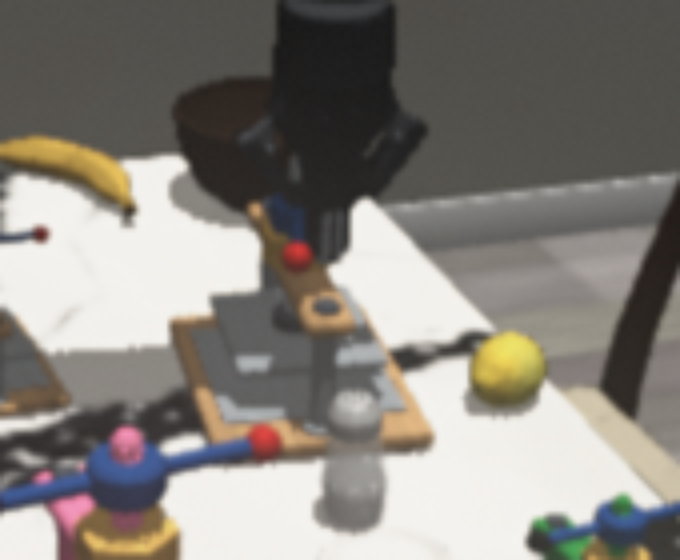

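```bash
cat >> h.py <<'E'
def red(d,im):
    c="side"; vv,uu=np.mgrid[0:480,0:640]; W=world(c,d,np.c_[uu.ravel(),vv.ravel()]).reshape(480,640,3)
    b,g,r=[im[...,i].astype(int) for i in range(3)]
    m=(np.hypot(W[...,0]-.58,W[...,1]-.098)<.1)&(W[...,2]>.115)&(W[...,2]<.2)&(d>0)&(r>1.8*g)&(r>1.8*b)
    w=W[m].mean(0); ray=w-(-vision.camera_info(c)["R"].T@np.array(vision.camera_info(c)["t"]).ravel())
    w=w+.0067*ray/np.linalg.norm(ray)   # visible cap -> centre
    return len(W[m]),w.round(4),np.linalg.norm(w[:2]-C).round(4),np.arctan2(w[1]-C[1],w[0]-C[0]).round(3)
E
python3 - <<'E'
from h import *
for i in (0,1,2): print(red(np.load(f"side{i}.npy"),cv2.imread(f"pics/side{i}.png")))
s=get_state(); print(s["contact_force"],torque(s))
E
```

```text
(31, array([0.6577, 0.101 , 0.1582]), np.float64(0.0778), np.float64(0.051))
(35, array([0.6379, 0.0479, 0.1561]), np.float64(0.0759), np.float64(-0.703))
(41, array([0.5558, 0.0284, 0.1414]), np.float64(0.0728), np.float64(-1.91))
[ 7.81277377  2.1748708  -1.28145997] 0.42004998922586634
```

Contact is confirmed: the ball height is at the 139 mm level, the nut has turned 8.25 rad, and the torque is rising. Now tightening by about 0.6 rad.

```bash
python3 - <<'E'
from h import *
phi=-7.88
for i in range(14):
    phi-=.06; ctrl.movel(pt(phi,.126),max_speed=.03); s=get_state(); t=torque(s)
    im,d=vision.grab_frame("side"); r=red(d,im); p=s["tcp_pos"]
    print(round(phi,2),round(s["time"],2),np.round(s["contact_force"],1),round(t,2),r, np.arctan2(p[1]-C[1],p[0]-C[0]).round(3))
    if t>1.1 or r[3]<-2.47: break
E
```

```text
-7.94 17.03 [10.4  1.3 -2.4] 0.55 (41, array([0.5533, 0.0289, 0.1415]), np.float64(0.0731), np.float64(-1.945)) -1.582
-8.0 17.34 [11.6  1.6 -3. ] 0.61 (42, array([0.5511, 0.033 , 0.1406]), np.float64(0.0702), np.float64(-1.996)) -1.634
-8.06 17.65 [13.5  1.4 -3.8] 0.69 (42, array([0.5467, 0.0321, 0.1414]), np.float64(0.0729), np.float64(-2.045)) -1.69
-8.12 17.96 [12.9  1.8 -3.6] 0.65 (40, array([0.5432, 0.0326, 0.1417]), np.float64(0.0741), np.float64(-2.09)) -1.748
-8.18 18.27 [13.3 -0.6 -2.8] 0.69 (36, array([0.5401, 0.0343, 0.1418]), np.float64(0.0743), np.float64(-2.137)) -1.805
-8.24 18.57 [13.4 -0.4 -3. ] 0.68 (34, array([0.5372, 0.0361, 0.1416]), np.float64(0.0744), np.float64(-2.183)) -1.863
-8.3 18.88 [13.1 -1.  -2.8] 0.67 (32, array([0.535 , 0.0403, 0.1409]), np.float64(0.0724), np.float64(-2.241)) -1.921
-8.36 19.19 [13.2 -2.7 -1.2] 0.69 (31, array([0.5319, 0.0408, 0.1412]), np.float64(0.0739), np.float64(-2.279)) -1.98
-8.42 19.5 [12.4 -2.8  0.1] 0.65 (30, array([0.5283, 0.0434, 0.1416]), np.float64(0.0745), np.float64(-2.338)) -2.038
-8.48 19.81 [13.4 -3.7 -1. ] 0.7 (25, array([0.5254, 0.0468, 0.1412]), np.float64(0.0742), np.float64(-2.398)) -2.091
-8.54 20.12 [11.8 -4.5 -1.2] 0.64 (23, array([0.5225, 0.049 , 0.1415]), np.float64(0.0749), np.float64(-2.445)) -2.151
-8.6 20.43 [14.4 -3.8 -1.7] 0.71 (22, array([0.5204, 0.0526, 0.1413]), np.float64(0.0743), np.float64(-2.502)) -2.205
```

Tightened by about 0.56 rad with the torque near 0.7 N m, well under 1.4. Now backing off, lifting clear and checking.

```bash
python3 - <<'E'
from h import *
ctrl.movel(pt(-8.3,.126),max_speed=.05)
ctrl.movel(pt(-8.3,.28),max_speed=.12)
ctrl.movep([.35,.40,.30],Q)
s=get_state(); print(s["time"],np.round(s["contact_force"],1))
im,d=vision.grab_frame("side"); print(red(d,im))
im,d=vision.grab_frame("top"); cv2.imwrite("pics/t3.png",cv2.resize(im[140:270,220:420],(800,520),interpolation=cv2.INTER_CUBIC))
E
```

```text
23.8917 [0.4 0.  0.8]
(25, array([0.5216, 0.0522, 0.1417]), np.float64(0.0737), np.float64(-2.487))
```

View pics/t3.png

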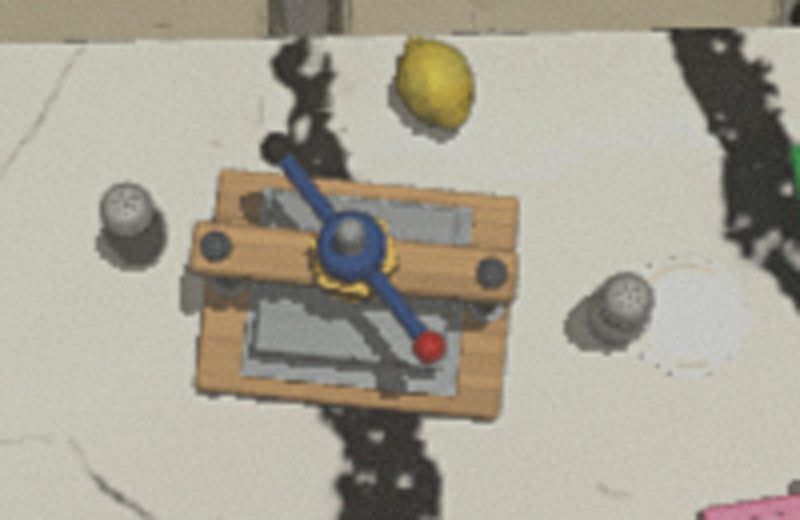

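The red ball is now at (430,346) in the crop, the brass nut has the same outline as before, and the shakers at (125,210) and (628,295) and the lemon at (435,82) have not moved. Handing in.

```bash
python3 -c "
from h import *
print(ticket.close_job())"
```

```text
the job is handed in; nothing more can be done
None
```

The blue nut is run down onto the brass nut and tightened about 0.55 rad past contact; the brass nut, shakers and lemon look unmoved in the last picture, and the job is handed in at about 24 s (no verdict was returned).

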